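# Lower and lock the hold-down arm of a vial shaker

## Robot

A 6-joint arm with a two-finger parallel gripper is mounted at the origin on the work surface. World frame = base frame: x ahead of the robot, y to its left, z up, the work surface at z = 0. Lengths are in m, angles in degrees, forces in N, time in s.
With the tool pointing down it reaches from about 0.4 to 0.825 m from the base axis. Payload 7 kg.
Tool frame: the origin (TCP) lies between the finger pads; the fingertips stand 19 mm ahead of it and the grasp point (between the pads) is the TCP (r.finger_overhang is the distance from the TCP to the fingertips, in m); z points along the fingers, y is the direction in which the jaws open and shut (so a half turn about z gives the same grasp; the last joint's range is limited). The gripper opens to 88 mm and grips with 3 to 60 N. Pads are 19 mm wide; open, the fingers measure 130 mm over their backs; the gripper's body (78 mm by 193 mm) begins 47 mm behind the grasp point.
Start: joints at [90.82, 20.546, 0.682, 0, -70.136, -16.507], TCP at [0.183, 0.65, 0.246] pointing down, gripper open.
Joint ranges: [-176.03, 176.03], [-82.01, 121.73], [-58.28, 71.71], [-173.87, 95.51], [-174.79, -0.11], [-173.66, 173.66]. Speed limits (degrees/s): [136.94, 136.94, 172.46, 180, 180, 180].

## Interface

Orientations are given as [roll, pitch, yaw] about the fixed x, y, z axes, in that order (R = Rz(yaw) Ry(pitch) Rx(roll)).
In Python, from plant import r, optics gives the robot as it stands. The module is installed in compiled form; this text tells all that it offers.
- The arm moves only by the tool step_arm, never from a script. Its argument "increments" is a list of rows, each an object of numbers: "tx", "ty", "tz": the shift along the world's x, y, z in mm; "ax", "ay", "az": the turn, a rotation vector about the world's x, y, z in degrees; "claw": the gripper command: -1 is shut, 1 is fully open, values between are in proportion. In form: [{"tx": .., "ty": .., "tz": .., "ax": .., "ay": .., "az": .., "claw": ..}, ...]. A call has 1 to 12 rows; each row shifts and turns the commanded pose from where the row before left it; what a row does not reach is not made up. A row lasts 1/10 s, in which the tool goes at most 50 mm and 8.59 degrees, less where a joint would pass 70% of its speed; a pose out of reach is approached as far as the arm can. A call with a gripper value outside its range is refused whole. The fingers move at their own pace and stop on an object; "newtons" is the grip in N (left out, the last holds). Time passes only in rows, so rows that do not move let the fingers close. It gives the time, the measured TCP pose, the force and the opening at its end, in the units of the state.
- r.get_state(): the state, without advancing time (a new reading comes with each control period).
- optics.capture(name): name is "side" or "top"; returns a dict with "image" (480x640x3 uint8, blue, green, red), "depth" (480x640 float32, m along the optical axis (not along the pixel's ray), 0 where there is no reading), "fx", "fy", "cx", "cy" (pixels), "R" (3x3) and "t" (3): a world point X has camera coordinates R X + t. Camera axes: x right, y down, z forward; pixel columns grow to the right and rows downward; lengths in m; the calibration is good to about 2 mm. A picture is of the moment at which its call begins.
- r.close_job(): hands the job in, once; it reports no verdict.
The state is a dict: "time_s": time; "joints": joint angles; "qd": joint speeds; "joint_torque": joint torques, N m; "tcp_pos": TCP position; "eef_rot": TCP orientation; "contact_force": force on the tool from outside, world axes, zero at the start; "moment": the same for the moment, N m; "gripper_width": finger opening in m.
Only numpy, scipy, OpenCV 4.12 (cv2) and the standard library are available. Lean on these libraries where they do the work, as an engineer would, in place of code of your own. Each camera call takes 0.05 s, during which the arm holds its last target. There are 200 camera calls.

## Task

Get the vial shaker ready to run: with the fingertips press the tab of its ratchet pawl all the way down so that the pawl comes free of the teeth, then push the raised hold-down arm all the way down onto the vials, and finally press the nose of the pawl all the way back down into the teeth so that the arm is locked. Only press and push: do not raise the arm, and leave the bottles and other things on the bench where they stand.

Things in the scene. Friction and masses are not known exactly. Their poses are not given: they have to be found in the camera images.
- shaker: vial shaker bolted down: grey base 380 (its x) x 160 (its y) x 45 mm tall, with eight capped vials under the arm (tops at 94 mm). Origin: centre of its underside on the bench. +x: the way the arm points from its hinge. Arm, toothed sector and pawl lie and swing in its plane y = 0. Two steel cheeks, 30 mm apart outside, up to 177 mm high, carry arm hinge and pawl pivot
- holddown (a joint): angle (rad) of the hold-down arm: about 0 at the start (raised, sloping up 0.84 rad from level), grows downward, 0.84 at its stop, level, its pad on the vial caps. Stiff hinge: the arm stays where it is left and takes 3 to 8 N at plate_top to push down once the pawl is free. With the pawl in the teeth it gives less than 0.08 rad; do not force it
- pawl (a joint): angle (rad) of the ratchet pawl, a steel see-saw pivoted 60 mm from pawl_tab and 70 mm from pawl_nose: 0 = nose fully in the teeth (start), 0.30 = tab fully down, nose raised 21 mm; clear of the teeth above 0.12. Stiff pivot: it stays where it is left, needs 2 to 3 N on either end. With the arm at its stop a gap between teeth lies under the nose
- hinge_axis (a point): axis of the arm's hinge, 115 mm above the bench (the axis is level, along the shaker's y)
- plate_top (a point): middle of the flat upper face of the arm's end plate, 180 mm from the hinge along the arm. Plate 56 mm wide, 14 mm thick, from 85 to 200 mm from the hinge; its upper face is 8 mm above the hinge axis with the arm down (123 mm above the bench). Can be pushed straight down: the finger then slides along the plate towards the hinge. Site z is not the plate's normal
- pawl_tab (a point): middle of the top of the pawl's ribbed tab (44 mm along the shaker's x, 42 mm wide), on the end of the shaker away from the arm; 189 mm above the bench at the start. Pressed straight down it sinks 18 mm to its stop
- pawl_nose (a point): middle of the top of the flat pad over the pawl's nose (34 mm along the shaker's x, 30 mm wide), above the arm's hinge; 189 mm above the bench when the nose is in the teeth, 21 mm higher when the pawl is free. Press straight down to put the pawl back in
- bottle_a: reagent bottle, clear glass, 62 mm across, 134 mm tall with stopper; beside the arm end of the shaker, on its -y side; origin at the centre of its underside. Leave alone
- bottle_b: second reagent bottle, same as bottle_a, beside the tab end of the shaker, on its -y side; origin at the centre of its underside. Leave alone
- dropper: small amber dropper bottle, 28 mm across, 70 mm tall, beside the shaker on its +y side; origin at the centre of its underside. Leave alone
- tub: lidded tub 96 x 126 x 67 mm tall, to the left; origin at the centre of its underside. Leave alone
- basin: round washing-up basin, 260 mm across, 100 mm tall, to the right; origin at the centre of its underside. Leave alone
- beaker: glass beaker, 68 mm across, 90 mm tall, far left; origin at the centre of its underside. Leave alone
- dish: flat lidded dish, 90 mm across, 15 mm tall, far right; origin at the centre of its underside. Leave alone

How it is judged:
By the outcome, as a careful person would: the job done as asked, in the order asked, and still so for the second after the job is handed in, with the robot touching nothing.
It also fails if it takes over 48 s, if anything falls off the work surface, if the arm or the gripper's body presses on something with over 40 N, if the wrist force passes 120 N, or if a joint passes its speed limit or range.

## Working session

There is one attempt and no reset: what is moved stays moved. The work goes in short steps, Python scripts to look and compute and a tool call to move; the robot and the scene stay as the last step left them, time stands still between calls to the robot, and variables do not carry over. Pictures are saved under pics/ and viewed, about 8 in all and at most 12, crops included, and the job is handed in when it is done.

Besides the shell and the picture viewer there is one more tool, called after ">>>" by a JSON object that holds its "op" and its "data". step_arm: Moves the arm, as the interface text tells. Its arguments: {"type":"object","properties":{"increments":{"type":"array","items":{"type":"object","properties":{"tx":{"type":"number"},"ty":{"type":"number"},"tz":{"type":"number"},"ax":{"type":"number"},"ay":{"type":"number"},"az":{"type":"number"},"claw":{"type":"number"}}}},"newtons":{"type":"number"}},"required":["increments"]}

```bash
mkdir -p pics; python3 - <<'E'
from plant import r,optics
import cv2,numpy as np
for n in("side","top"):
    c=optics.capture(n);cv2.imwrite(f"pics/{n}0.png",c["image"]);np.savez(f"{n}0.npz",**c)
    print(n,c["fx"],c["cx"],c["cy"],c["R"].round(3).tolist(),c["t"].round(3),(c["depth"]>0).mean())
s=r.get_state();print(s["tcp_pos"],s["eef_rot"],s["contact_force"],s["gripper_width"],s["time_s"])
E
```

```text
side 538.7882040073425 310.5565260079131 234.29036711792534 [[0.952, -0.307, -0.022], [-0.211, -0.599, -0.773], [0.224, 0.74, -0.634]] [-0.567  0.239  1.576] 0.9959114583333334
top 497.56566083740756 309.5472260682531 244.7623234653414 [[0.01, -1.0, 0.012], [-0.992, -0.012, -0.126], [0.127, -0.011, -0.992]] [-0.042  0.623  1.393] 0.9959244791666667
[0.18241498 0.64945282 0.24469957] [ 1.79912414e+02 -6.33002893e-03 -1.56944174e+01] [ 0.07914113 -0.26491087 -0.02427075] 0.08753673343962744 0.1
```

View pics/top0.png

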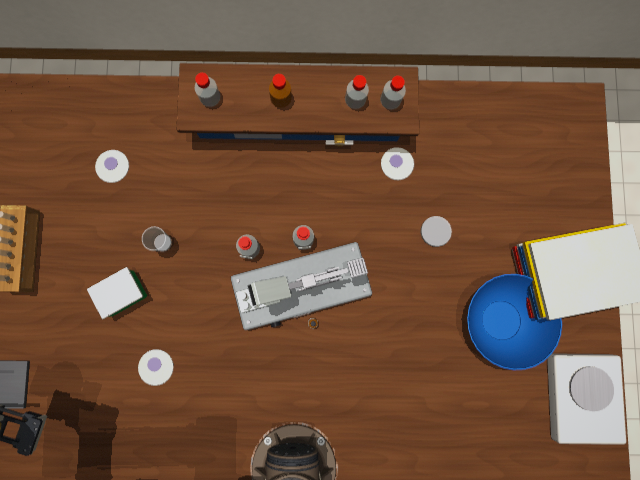

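View pics/side0.png

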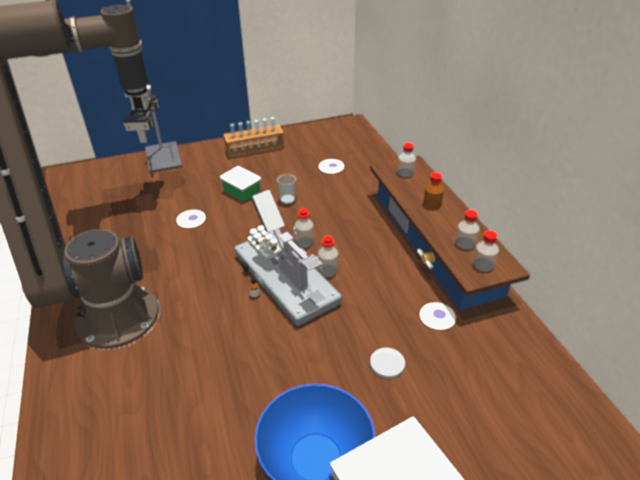

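The top view shows the shaker at about (302,286), its arm pointing left (+y) with the plate near (268,290) and the tab near (357,268). The bottles are at (247,245) and (303,237), on the far side. Next I'll measure using the depth.

```bash
cat >h.py <<'E'
import numpy as np,cv2
def cloud(c):
    d=c["depth"];v,u=np.mgrid[:480,:640]
    P=np.stack([(u-c["cx"])/c["fx"]*d,(v-c["cy"])/c["fy"]*d,d],-1)-c["t"]
    W=P@c["R"];W[d<=0]=np.nan;return W
E
python3 - <<'E'
from h import *
c=np.load("top0.npz");W=cloud(c);im=c["image"]
roi=np.zeros((480,640),bool);roi[235:335,225:380]=1
z=W[...,2]
m=roi&(abs(z-.045)<.012)
m=cv2.morphologyEx(m.astype(np.uint8),cv2.MORPH_OPEN,np.ones((3,3)))>0
n,l,st,_=cv2.connectedComponentsWithStats((roi&(z>.03)&(W[...,0]<9)).astype(np.uint8))
P=W[m][:,:2].astype(np.float32);print(len(P))
g=im[...].max(-1).astype(int)-im.min(-1)
m2=m&(g<30);P=W[m2][:,:2].astype(np.float32)
print(cv2.minAreaRect(P),P.min(0),P.max(0))
# height map crop image beside colour crop
a=cv2.resize(im[225:340,225:380],None,fx=5,fy=5,interpolation=cv2.INTER_CUBIC)
cv2.imwrite("pics/crop.png",a)
for v in range(258,300,3): print(v,[int(x*1000) if x==x else -1 for x in z[v,240:372:4]])
c=np.load("side0.npz");cv2.imwrite("pics/scrop.png",cv2.resize(c["image"][180:330,220:360],None,fx=4,fy=4,interpolation=cv2.INTER_CUBIC))
E
```

```text
5247
((0.5018458366394043, -0.013954803347587585), (0.17122913897037506, 0.3797639310359955), 16.01502227783203) [ 0.38194358 -0.21285884] [0.63363236 0.1872508 ]
258 [0, -2, 3, 36, 0, -2, 3, -2, 0, -3, 0, -1, -3, 0, 47, 44, 44, 44, 44, 42, 45, 41, 39, 42, 45, 44, 45, 44, 44, 41, 195, -1, -1]
261 [0, -2, -2, 0, 3, -2, -3, 3, 1, -2, -4, 36, 41, 47, 41, 50, 40, 44, 41, 46, 46, 48, 41, 43, 44, 41, 44, 190, 186, 188, 188, 183, -1]
264 [3, 1, -3, -6, -6, -2, -3, -1, 39, 41, 46, 45, 43, 43, -1, 49, 44, 48, 42, 44, 40, 42, 44, 37, 44, 45, 42, 187, 190, 188, 187, 189, -4]
267 [-1, 0, 0, 0, -3, -7, 45, 41, 42, 46, 43, 37, 47, 45, 43, 48, 46, 43, 43, 46, 42, 43, 45, 172, 178, 43, 43, 42, 187, 191, 186, 191, -2]
270 [-3, -3, -4, 44, 41, 44, 41, 48, 43, 39, 45, 40, 43, 39, 48, 45, 40, 41, 40, 40, 46, 40, 173, 172, 100, 182, 183, 41, 189, 188, 189, 191, 0]
273 [45, 44, 46, 37, 40, 42, 43, 45, 43, 44, 46, 45, 43, 47, 41, 42, 43, 44, 45, 47, 123, 113, 182, 184, 182, 184, 48, 42, 191, 191, 188, 189, -4]
276 [47, 38, 44, 44, 39, 44, 46, 41, 46, 44, 41, 189, 43, 45, 39, 44, 183, 194, 191, 186, 184, 18
[... 402 characters left out ...]
3, 208, 202, 191, 184, 168, 159, 151, 187, 190, 184, 124, 42, 47, 40, -1, 44, 42, 50, 42, 46, 37, 40, 45, 42]
288 [43, 42, 245, 261, 265, 253, 246, 241, 224, 213, 211, 192, 188, 175, 40, -1, 132, 114, 45, 45, 43, 44, 39, 42, 41, 42, 45, 47, 47, 43, 41, 46, 39]
291 [63, 67, 96, 251, 264, 257, 250, 238, 236, 220, 207, 201, 189, 43, 42, 39, 46, 44, 40, 42, 44, 40, 48, 42, 42, 38, 43, 43, 41, 40, 39, 52, 45]
294 [95, 93, 93, 249, 264, 258, 251, 239, 228, 221, 215, 199, 186, 42, 48, -1, 42, 44, 46, 47, 43, 43, 48, 44, 43, 39, 40, 43, 40, 49, 44, 44, 37]
297 [89, 94, 62, 248, 258, 262, 253, 242, 228, 224, 210, 203, 187, 43, 43, 41, 40, 43, 44, 48, 49, 43, 44, 44, 43, 45, 48, 39, 41, 39, 38, 0, -2]
```

View pics/crop.png

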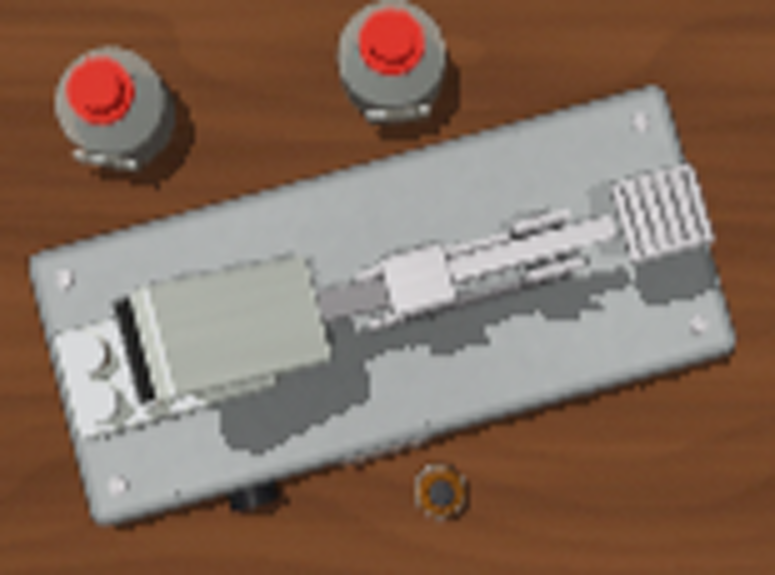

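View pics/scrop.png

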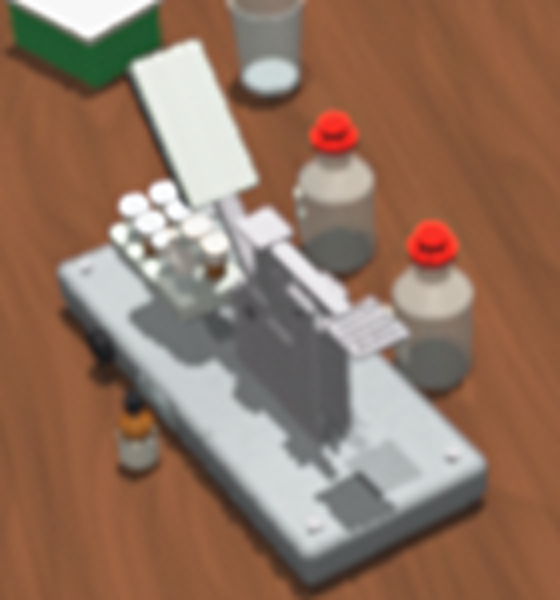

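The crops show the ribbed tab centred near top px (357,267), the nose pad near (309,281), the hold-down plate raised at the left, and the bottles on the -y side. Now I'll cast rays for these points.

```bash
cat >>h.py <<'E'
def ray(c,u,v,z):
    d=np.array([(u-c["cx"])/c["fx"],(v-c["cy"])/c["fy"],1])@c["R"];o=-c["t"]@c["R"]
    return o+d*(z-o[2])/d[2]
E
python3 - <<'E'
from h import *
c=np.load("top0.npz");s=np.load("side0.npz")
f=lambda x,y,z:ray(c,225+(x-2)/5,225+(y-2)/5,z)
g=lambda x,y,z:ray(s,220+(x-1.5)/4,180+(y-1.5)/4,z)
C=np.array([f(x,y,.045) for x,y in((32,258),(655,87),(735,350),(100,523))]);print(C.round(4))
o=C.mean(0);ex=(C[0]+C[3]-C[1]-C[2])[:2];ex/=np.linalg.norm(ex);ey=np.array([-ex[1],ex[0]])
print("origin",o.round(4),"yaw",np.degrees(np.arctan2(ex[1],ex[0])))
def sh(n,p): print(n,p.round(4),"shaker",((p[:2]-o[:2])@ex).round(4),((p[:2]-o[:2])@ey).round(4))
sh("tab",f(662,211,.189));sh("nose",f(420,280,.189))
sh("tab side",g(368,325,.189));sh("nose side",g(266,226,.189))
sh("plate near",f(318,307,.1836));sh("plate far",f(151,345,.269))
sh("bottleA",f(103,90,.134));sh("bottleB",f(392,42,.134));sh("drop",f(441,490,.07))
W=cloud(c)
m=np.zeros((480,640),bool);m[255:280,340:372]=1;m&=abs(W[...,2]-.189)<.01;sh("tab cloud",W[m].mean(0))
m=np.zeros((480,640),bool);m[268:295,300:317]=1;m&=abs(W[...,2]-.189)<.008;sh("nose cloud",W[m].mean(0))
E
```

```text
[[ 0.53    0.1866  0.045 ]
 [ 0.6321 -0.1678  0.045 ]
 [ 0.4821 -0.213   0.045 ]
 [ 0.3819  0.1441  0.045 ]]
origin [ 0.5065 -0.0125  0.045 ] yaw 105.88261696915087
tab [ 0.5487 -0.1563  0.189 ] shaker -0.1498 -0.0012
nose [ 0.512  -0.0325  0.189 ] shaker -0.0207 0.0003
tab side [ 0.5515 -0.1598  0.189 ] shaker -0.154 -0.003
nose side [ 0.515  -0.0354  0.189 ] shaker -0.0243 -0.0019
plate near [0.4979 0.0195 0.1836] shaker 0.0332 -0.0004
plate far [0.4752 0.0961 0.269 ] shaker 0.113 0.0004
bottleA [0.6151 0.1383 0.134 ] shaker 0.1153 -0.1457
bottleB [ 0.643  -0.0166  0.134 ] shaker -0.0413 -0.1301
drop [ 0.4027 -0.0465  0.07  ] shaker -0.0042 0.1091
tab cloud [ 0.5476 -0.1521  0.1878] shaker -0.1454 -0.0013
nose cloud [ 0.5133 -0.0322  0.188 ] shaker -0.0208 -0.0011
```

>>> {"op": "step_arm", "data": {"increments": [{"tx": 15.3, "ty": -33.6, "tz": 25, "az": -2.43, "claw": -1}, {"tx": 15.3, "ty": -33.6, "tz": 25, "az": -2.43, "claw": -1}, {"tx": 15.3, "ty": -33.6, "tz": 25, "az": -2.43, "claw": -1}, {"tx": 15.3, "ty": -33.6, "tz": 25, "az": -2.43, "claw": -1}, {"tx": 15.3, "ty": -33.6, "az": -2.43, "claw": -1}, {"tx": 15.3, "ty": -33.6, "az": -2.43, "claw": -1}, {"tx": 15.3, "ty": -33.6, "az": -2.43, "claw": -1}, {"tx": 15.3, "ty": -33.6, "az": -2.43, "claw": -1}, {"tx": 15.3, "ty": -33.6, "az": -2.43, "claw": -1}, {"tx": 15.3, "ty": -33.6, "az": -2.43, "claw": -1}, {"tx": 15.3, "ty": -33.6, "az": -2.43, "claw": -1}, {"tx": 15.3, "ty": -33.6, "az": -2.43, "claw": -1}]}}

```text
$.increments[0]: bad value
```

>>> {"op": "step_arm", "data": {"increments": [{"tx": 15.3, "ty": -33.6, "az": -2.43, "claw": -1}, {"tx": 15.3, "ty": -33.6, "az": -2.43, "claw": -1}, {"tx": 15.3, "ty": -33.6, "az": -2.43, "claw": -1}, {"tx": 15.3, "ty": -33.6, "az": -2.43, "claw": -1}, {"tx": 15.3, "ty": -33.6, "az": -2.43, "claw": -1}, {"tx": 15.3, "ty": -33.6, "az": -2.43, "claw": -1}, {"tx": 15.3, "ty": -33.6, "az": -2.43, "claw": -1}, {"tx": 15.3, "ty": -33.6, "az": -2.43, "claw": -1}, {"tx": 15.3, "ty": -33.6, "az": -2.43, "claw": -1}, {"tx": 15.3, "ty": -33.6, "az": -2.43, "claw": -1}, {"tx": 15.3, "ty": -33.6, "az": -2.43, "claw": -1}, {"tx": 15.3, "ty": -33.6, "az": -2.43, "claw": -1}]}}

```text
$.increments[0]: bad value
```

>>> {"op": "step_arm", "data": {"increments": [{"tx": 0, "ty": 0, "tz": 25, "ax": 0, "ay": 0, "az": 0, "claw": -1}]}}

```text
time_s: 0.2
tcp_pos: [0.182, 0.6479, 0.2664]
eef_rot: [179.6, -0.0, -15.7]
contact_force: [-0.3, 0.2, 0.4]
gripper_width: 0.0837
```

>>> {"op": "step_arm", "data": {"increments": [{"tx": 15, "ty": -34, "tz": 25, "ax": 0, "ay": 0, "az": -2.5, "claw": -1}, {"tx": 15, "ty": -34, "tz": 25, "ax": 0, "ay": 0, "az": -2.5, "claw": -1}, {"tx": 15, "ty": -34, "tz": 25, "ax": 0, "ay": 0, "az": -2.5, "claw": -1}, {"tx": 15, "ty": -34, "tz": 0, "ax": 0, "ay": 0, "az": -2.5, "claw": -1}, {"tx": 15, "ty": -34, "tz": 0, "ax": 0, "ay": 0, "az": -2.5, "claw": -1}, {"tx": 15, "ty": -34, "tz": 0, "ax": 0, "ay": 0, "az": -2.5, "claw": -1}, {"tx": 15, "ty": -34, "tz": 0, "ax": 0, "ay": 0, "az": -2.5, "claw": -1}, {"tx": 15, "ty": -34, "tz": 0, "ax": 0, "ay": 0, "az": -2.5, "claw": -1}, {"tx": 15, "ty": -34, "tz": 0, "ax": 0, "ay": 0, "az": -2.5, "claw": -1}, {"tx": 15, "ty": -34, "tz": 0, "ax": 0, "ay": 0, "az": -2.5, "claw": -1}, {"tx": 15, "ty": -34, "tz": 0, "ax": 0, "ay": 0, "az": -2.5, "claw": -1}, {"tx": 15, "ty": -34, "tz": 0, "ax": 0, "ay": 0, "az": -2.5, "claw": -1}]}}

```text
time_s: 1.4
tcp_pos: [0.3626, 0.2402, 0.3455]
eef_rot: [180.0, 0.0, -45.8]
contact_force: [0.8, 0.5, 0.3]
gripper_width: 0.0004
```

>>> {"op": "step_arm", "data": {"increments": [{"tx": 17, "ty": -36, "tz": 0, "ax": 0, "ay": 0, "az": -2.6, "claw": -1}, {"tx": 17, "ty": -36, "tz": 0, "ax": 0, "ay": 0, "az": -2.6, "claw": -1}, {"tx": 17, "ty": -36, "tz": 0, "ax": 0, "ay": 0, "az": -2.6, "claw": -1}, {"tx": 17, "ty": -36, "tz": 0, "ax": 0, "ay": 0, "az": -2.6, "claw": -1}, {"tx": 17, "ty": -36, "tz": 0, "ax": 0, "ay": 0, "az": -2.6, "claw": -1}, {"tx": 17, "ty": -36, "tz": 0, "ax": 0, "ay": 0, "az": -2.6, "claw": -1}, {"tx": 17, "ty": -36, "tz": 0, "ax": 0, "ay": 0, "az": -2.6, "claw": -1}, {"tx": 17, "ty": -36, "tz": -20, "ax": 0, "ay": 0, "az": -2.6, "claw": -1}, {"tx": 17, "ty": -36, "tz": -30, "ax": 0, "ay": 0, "az": -2.6, "claw": -1}, {"tx": 17, "ty": -36, "tz": -30, "ax": 0, "ay": 0, "az": -2.6, "claw": -1}, {"tx": 17, "ty": -36, "tz": -30, "ax": 0, "ay": 0, "az": -2.6, "claw": -1}, {"tx": 0, "ty": 0, "tz": 0, "ax": 0, "ay": 0, "az": 0, "claw": -1}]}}

```text
time_s: 2.6
tcp_pos: [0.548, -0.1573, 0.2296]
eef_rot: [179.5, 0.2, -74.6]
contact_force: [-0.4, 0.4, -0.8]
gripper_width: 0.0005
```

```bash
python3 - <<'E'
from plant import r,optics
import cv2
a=optics.capture("top")["image"][225:340,225:380];b=optics.capture("side")["image"][180:330,220:360]
cv2.imwrite("pics/t1.png",cv2.hconcat([cv2.resize(a,(400,297),interpolation=2),cv2.resize(b,(277,297),interpolation=2)]))
print(r.get_state())
E
```

```text
{'time_s': 2.7, 'joints': array([ 3.86981031e+00,  1.13248600e+01, -1.36336388e+01, -2.90412313e-03,
       -6.52345487e+01,  1.17387451e+01]), 'qd': array([ 1.90148526, -2.67397305,  0.93277483,  0.30509922, -0.37612326,
       -0.09944169]), 'joint_torque': array([ -1.10944502, -41.82937145,  27.4280405 ,   6.51441514,
         0.14365643,   0.04665749]), 'tcp_pos': array([ 0.54894792, -0.15508881,  0.23401736]), 'eef_rot': array([ 1.79811526e+02,  4.18531697e-02, -7.43927345e+01]), 'contact_force': array([-0.72851423,  0.50418998,  0.21903436]), 'moment': array([ 0.12839149, -0.04927034,  0.02046471]), 'gripper_width': 0.0005319120480519181}
```

View pics/t1.png

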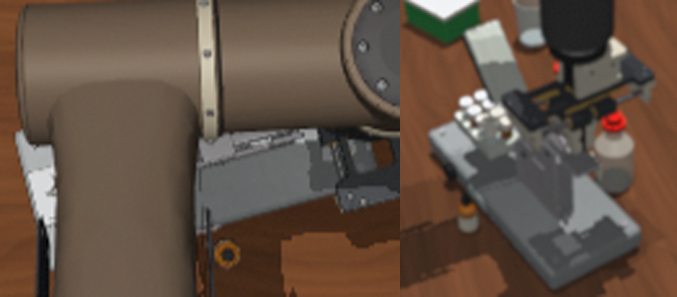

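The side view shows the closed fingertips just above the tab with clearance all round. I'll press it down.

>>> {"op": "step_arm", "data": {"increments": [{"tx": 0, "ty": 0, "tz": -10, "ax": 0, "ay": 0, "az": 0, "claw": -1}, {"tx": 0, "ty": 0, "tz": -10, "ax": 0, "ay": 0, "az": 0, "claw": -1}, {"tx": 0, "ty": 0, "tz": -5, "ax": 0, "ay": 0, "az": 0, "claw": -1}, {"tx": 0, "ty": 0, "tz": -5, "ax": 0, "ay": 0, "az": 0, "claw": -1}, {"tx": 0, "ty": 0, "tz": -5, "ax": 0, "ay": 0, "az": 0, "claw": -1}, {"tx": 0, "ty": 0, "tz": 0, "ax": 0, "ay": 0, "az": 0, "claw": -1}]}}

```text
time_s: 3.3
tcp_pos: [0.5499, -0.1543, 0.2007]
eef_rot: [-180.0, -0.0, -74.3]
contact_force: [1.3, -1.6, 0.7]
gripper_width: 0.0003
```

>>> {"op": "step_arm", "data": {"increments": [{"tx": 0, "ty": 0, "tz": -4, "ax": 0, "ay": 0, "az": 0, "claw": -1}, {"tx": 0, "ty": 0, "tz": -4, "ax": 0, "ay": 0, "az": 0, "claw": -1}, {"tx": 0, "ty": 0, "tz": 0, "ax": 0, "ay": 0, "az": 0, "claw": -1}]}}

```text
time_s: 3.6
tcp_pos: [0.5503, -0.1548, 0.1935]
eef_rot: [-179.9, -0.1, -74.3]
contact_force: [0.1, -4.0, 7.7]
gripper_width: 0.0001
```

>>> {"op": "step_arm", "data": {"increments": [{"tx": 0, "ty": 0, "tz": -2, "ax": 0, "ay": 0, "az": 0, "claw": -1}, {"tx": 0, "ty": 0, "tz": 0, "ax": 0, "ay": 0, "az": 0, "claw": -1}]}}

```text
time_s: 3.8
tcp_pos: [0.5505, -0.1549, 0.193]
eef_rot: [-179.9, -0.1, -74.2]
contact_force: [-4.2, -2.1, 17.4]
gripper_width: 0.0004
```

>>> {"op": "step_arm", "data": {"increments": [{"tx": 0, "ty": 0, "tz": -2, "ax": 0, "ay": 0, "az": 0, "claw": -1}, {"tx": 0, "ty": 0, "tz": 0, "ax": 0, "ay": 0, "az": 0, "claw": -1}]}}

```text
time_s: 4.0
tcp_pos: [0.5506, -0.1549, 0.1925]
eef_rot: [-179.8, -0.2, -74.2]
contact_force: [-7.6, 0.0, 26.8]
gripper_width: 0.0004
```

The force climbs with no further travel, so the tab is at its stop. I'll lift, move over the plate and check.

>>> {"op": "step_arm", "data": {"increments": [{"tx": 0, "ty": 0, "tz": 15, "ax": 0, "ay": 0, "az": 0, "claw": -1}, {"tx": 0, "ty": 0, "tz": 30, "ax": 0, "ay": 0, "az": 0, "claw": -1}, {"tx": 0, "ty": 0, "tz": 40, "ax": 0, "ay": 0, "az": 0, "claw": -1}, {"tx": 0, "ty": 0, "tz": 40, "ax": 0, "ay": 0, "az": 0, "claw": -1}, {"tx": -11, "ty": 37, "tz": 10, "ax": 0, "ay": 0, "az": 0, "claw": -1}, {"tx": -11, "ty": 37, "tz": 0, "ax": 0, "ay": 0, "az": 0, "claw": -1}, {"tx": -11, "ty": 37, "tz": 0, "ax": 0, "ay": 0, "az": 0, "claw": -1}, {"tx": -11, "ty": 37, "tz": 0, "ax": 0, "ay": 0, "az": 0, "claw": -1}, {"tx": -11, "ty": 37, "tz": 0, "ax": 0, "ay": 0, "az": 0, "claw": -1}, {"tx": -11, "ty": 36, "tz": 0, "ax": 0, "ay": 0, "az": 0, "claw": -1}, {"tx": 0, "ty": 0, "tz": 0, "ax": 0, "ay": 0, "az": 0, "claw": -1}]}}

```text
time_s: 5.1
tcp_pos: [0.4821, 0.0703, 0.323]
eef_rot: [180.0, 0.1, -74.1]
contact_force: [0.5, 0.4, -0.3]
gripper_width: 0.0002
```

```bash
python3 - <<'E'
from plant import r,optics
import cv2
from h import *
c=optics.capture("side");b=c["image"][160:330,215:365]
cv2.imwrite("pics/s2.png",cv2.resize(b,(510,578),interpolation=2))
s=r.get_state();print(s["tcp_pos"],s["contact_force"])
c=optics.capture("top");W=cloud(c);o=np.array([.5065,-.0125]);ex=np.array([-.2737,.9618]);ey=np.array([-.9618,-.2737])
X=(W[...,:2]-o)@ex;Y=(W[...,:2]-o)@ey
for x in np.arange(-.17,0,.01):
    m=(abs(X-x)<.005)&(abs(Y)<.012)&(W[...,2]<.23);print(round(x,3),m.sum(),np.nanpercentile(W[m][:,2],80).round(3) if m.any() else 0)
E
```

```text
[0.48253061 0.06898163 0.32301437] [0.06799357 0.38016234 1.24803311]
-0.17 28 0.167
-0.16 34 0.17
-0.15 33 0.174
-0.14 53 0.174
-0.13 38 0.176
-0.12 32 0.176
-0.11 25 0.179
-0.1 22 0.184
-0.09 41 0.184
-0.08 33 0.188
-0.07 30 0.192
-0.06 31 0.194
-0.05 28 0.199
-0.04 37 0.207
-0.03 40 0.21
-0.02 40 0.212
-0.01 36 0.21
```

View pics/s2.png

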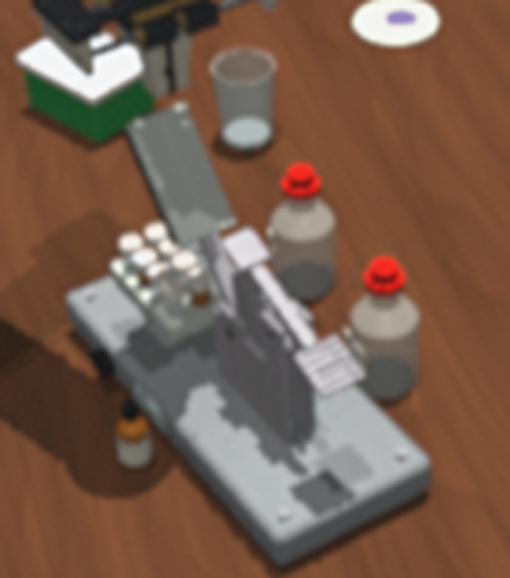

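The side view shows the tab tilted down at about (330,362) and the nose pad raised at (247,245). Depth agrees: nose at 0.212, tab at 0.172. The pawl is free, so I'll push the arm down.

>>> {"op": "step_arm", "data": {"increments": [{"tx": 0, "ty": 0, "tz": -20, "ax": 0, "ay": 0, "az": 0, "claw": -1}, {"tx": 0, "ty": 0, "tz": -20, "ax": 0, "ay": 0, "az": 0, "claw": -1}, {"tx": -0.5, "ty": 2, "tz": -6, "ax": 0, "ay": 0, "az": 0, "claw": -1}, {"tx": -0.5, "ty": 2, "tz": -6, "ax": 0, "ay": 0, "az": 0, "claw": -1}, {"tx": -0.5, "ty": 2, "tz": -6, "ax": 0, "ay": 0, "az": 0, "claw": -1}, {"tx": -0.5, "ty": 2, "tz": -6, "ax": 0, "ay": 0, "az": 0, "claw": -1}, {"tx": -0.5, "ty": 2, "tz": -6, "ax": 0, "ay": 0, "az": 0, "claw": -1}]}}

```text
time_s: 5.9
tcp_pos: [0.4815, 0.0771, 0.2539]
eef_rot: [-179.9, 0.0, -74.3]
contact_force: [0.5, -0.2, 3.3]
gripper_width: 0.0001
```

>>> {"op": "step_arm", "data": {"increments": [{"tx": -0.5, "ty": 2, "tz": -6, "ax": 0, "ay": 0, "az": 0, "claw": -1}, {"tx": -0.5, "ty": 2, "tz": -6, "ax": 0, "ay": 0, "az": 0, "claw": -1}, {"tx": -0.5, "ty": 2, "tz": -6, "ax": 0, "ay": 0, "az": 0, "claw": -1}, {"tx": -0.5, "ty": 2, "tz": -6, "ax": 0, "ay": 0, "az": 0, "claw": -1}]}}

```text
time_s: 6.3
tcp_pos: [0.479, 0.0851, 0.2291]
eef_rot: [-180.0, 0.0, -74.3]
contact_force: [0.5, -0.5, 4.1]
gripper_width: 0.0004
```

>>> {"op": "step_arm", "data": {"increments": [{"tx": -0.5, "ty": 2, "tz": -6, "ax": 0, "ay": 0, "az": 0, "claw": -1}, {"tx": -0.5, "ty": 2, "tz": -6, "ax": 0, "ay": 0, "az": 0, "claw": -1}, {"tx": -0.5, "ty": 2, "tz": -6, "ax": 0, "ay": 0, "az": 0, "claw": -1}, {"tx": -0.5, "ty": 2, "tz": -6, "ax": 0, "ay": 0, "az": 0, "claw": -1}, {"tx": -0.5, "ty": 2, "tz": -6, "ax": 0, "ay": 0, "az": 0, "claw": -1}, {"tx": -0.5, "ty": 2, "tz": -6, "ax": 0, "ay": 0, "az": 0, "claw": -1}, {"tx": -0.5, "ty": 2, "tz": -6, "ax": 0, "ay": 0, "az": 0, "claw": -1}, {"tx": -0.5, "ty": 1, "tz": -6, "ax": 0, "ay": 0, "az": 0, "claw": -1}, {"tx": -0.5, "ty": 1, "tz": -6, "ax": 0, "ay": 0, "az": 0, "claw": -1}, {"tx": 0, "ty": 1, "tz": -6, "ax": 0, "ay": 0, "az": 0, "claw": -1}, {"tx": 0, "ty": 1, "tz": -6, "ax": 0, "ay": 0, "az": 0, "claw": -1}]}}

```text
time_s: 7.4
tcp_pos: [0.4743, 0.1028, 0.163]
eef_rot: [180.0, 0.0, -74.3]
contact_force: [-0.5, 1.5, 2.8]
gripper_width: 0.0004
```

>>> {"op": "step_arm", "data": {"increments": [{"tx": 0, "ty": 0, "tz": -4, "ax": 0, "ay": 0, "az": 0, "claw": -1}, {"tx": 0, "ty": 0, "tz": -4, "ax": 0, "ay": 0, "az": 0, "claw": -1}, {"tx": 0, "ty": 0, "tz": -4, "ax": 0, "ay": 0, "az": 0, "claw": -1}, {"tx": 0, "ty": 0, "tz": -2, "ax": 0, "ay": 0, "az": 0, "claw": -1}, {"tx": 0, "ty": 0, "tz": 0, "ax": 0, "ay": 0, "az": 0, "claw": -1}]}}

```text
time_s: 7.9
tcp_pos: [0.4743, 0.1026, 0.1492]
eef_rot: [180.0, -0.0, -74.3]
contact_force: [-0.1, 0.2, -0.3]
gripper_width: 0.0005
```

>>> {"op": "step_arm", "data": {"increments": [{"tx": 0, "ty": 0, "tz": -3, "ax": 0, "ay": 0, "az": 0, "claw": -1}, {"tx": 0, "ty": 0, "tz": -3, "ax": 0, "ay": 0, "az": 0, "claw": -1}, {"tx": 0, "ty": 0, "tz": 0, "ax": 0, "ay": 0, "az": 0, "claw": -1}]}}

```text
time_s: 8.2
tcp_pos: [0.4744, 0.1027, 0.1432]
eef_rot: [180.0, -0.0, -74.3]
contact_force: [0.5, 0.4, -0.5]
gripper_width: 0.0004
```

>>> {"op": "step_arm", "data": {"increments": [{"tx": 0, "ty": 0, "tz": -2, "ax": 0, "ay": 0, "az": 0, "claw": -1}, {"tx": 0, "ty": 0, "tz": 0, "ax": 0, "ay": 0, "az": 0, "claw": -1}]}}

```text
time_s: 8.4
tcp_pos: [0.4745, 0.1027, 0.1422]
eef_rot: [-180.0, -0.0, -74.3]
contact_force: [-3.7, 0.3, 8.1]
gripper_width: 0.0003
```

>>> {"op": "step_arm", "data": {"increments": [{"tx": 0, "ty": 0, "tz": -2, "ax": 0, "ay": 0, "az": 0, "claw": -1}, {"tx": 0, "ty": 0, "tz": -1, "ax": 0, "ay": 0, "az": 0, "claw": -1}, {"tx": 0, "ty": 0, "tz": 0, "ax": 0, "ay": 0, "az": 0, "claw": -1}]}}

```text
time_s: 8.7
tcp_pos: [0.4747, 0.1027, 0.1417]
eef_rot: [-179.9, -0.0, -74.2]
contact_force: [-15.9, 0.3, 36.5]
gripper_width: 0.0004
```

The arm is at its stop (tip 0.123, force rising steeply). I'll lift and go over the nose.

>>> {"op": "step_arm", "data": {"increments": [{"tx": 0, "ty": 0, "tz": 10, "ax": 0, "ay": 0, "az": 0, "claw": -1}, {"tx": 0, "ty": 0, "tz": 35, "ax": 0, "ay": 0, "az": 0, "claw": -1}, {"tx": 0, "ty": 0, "tz": 40, "ax": 0, "ay": 0, "az": 0, "claw": -1}, {"tx": 0, "ty": 0, "tz": 40, "ax": 0, "ay": 0, "az": 0, "claw": -1}, {"tx": 0, "ty": 0, "tz": 20, "ax": 0, "ay": 0, "az": 0, "claw": -1}, {"tx": 9, "ty": -34, "tz": 0, "ax": 0, "ay": 0, "az": 0, "claw": -1}, {"tx": 9, "ty": -34, "tz": 0, "ax": 0, "ay": 0, "az": 0, "claw": -1}, {"tx": 9, "ty": -34, "tz": 0, "ax": 0, "ay": 0, "az": 0, "claw": -1}, {"tx": 10, "ty": -34, "tz": 0, "ax": 0, "ay": 0, "az": 0, "claw": -1}, {"tx": 0, "ty": 0, "tz": 0, "ax": 0, "ay": 0, "az": 0, "claw": -1}, {"tx": 0, "ty": 0, "tz": 0, "ax": 0, "ay": 0, "az": 0, "claw": -1}]}}

```text
time_s: 9.8
tcp_pos: [0.5114, -0.034, 0.2831]
eef_rot: [179.9, 0.0, -74.4]
contact_force: [-0.4, 1.0, 0.4]
gripper_width: -0.0001
```

```bash
python3 - <<'E'
from plant import r,optics
import cv2
from h import *
c=optics.capture("side");b=c["image"][160:330,215:365]
cv2.imwrite("pics/s3.png",cv2.resize(b,(510,578),interpolation=2))
s=r.get_state();print(s["tcp_pos"],s["contact_force"])
E
```

```text
[ 0.51133019 -0.03335897  0.28324234] [-0.70804256  0.44577575 -0.33532539]
```

View pics/s3.png

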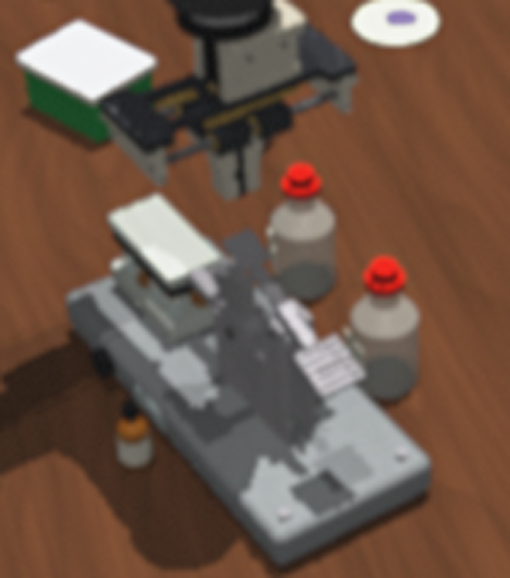

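The arm is level at (165,240), the nose is still raised at about (245,250), and the fingertips are above it. I'll press the nose.

>>> {"op": "step_arm", "data": {"increments": [{"tx": 0, "ty": 0, "tz": -20, "ax": 0, "ay": 0, "az": 0, "claw": -1}, {"tx": 0, "ty": 0, "tz": -20, "ax": 0, "ay": 0, "az": 0, "claw": -1}, {"tx": 0, "ty": 0, "tz": -6, "ax": 0, "ay": 0, "az": 0, "claw": -1}, {"tx": 0, "ty": 0, "tz": -4, "ax": 0, "ay": 0, "az": 0, "claw": -1}, {"tx": 0, "ty": 0, "tz": -4, "ax": 0, "ay": 0, "az": 0, "claw": -1}, {"tx": 0, "ty": 0, "tz": -4, "ax": 0, "ay": 0, "az": 0, "claw": -1}, {"tx": 0, "ty": 0, "tz": -4, "ax": 0, "ay": 0, "az": 0, "claw": -1}]}}

```text
time_s: 10.55
tcp_pos: [0.5121, -0.0329, 0.2221]
eef_rot: [-179.9, -0.0, -74.3]
contact_force: [-0.5, 0.4, 2.3]
gripper_width: 0.0005
```

>>> {"op": "step_arm", "data": {"increments": [{"tx": 0, "ty": 0, "tz": -4, "ax": 0, "ay": 0, "az": 0, "claw": -1}, {"tx": 0, "ty": 0, "tz": -4, "ax": 0, "ay": 0, "az": 0, "claw": -1}, {"tx": 0, "ty": 0, "tz": -3, "ax": 0, "ay": 0, "az": 0, "claw": -1}, {"tx": 0, "ty": 0, "tz": 0, "ax": 0, "ay": 0, "az": 0, "claw": -1}]}}

```text
time_s: 10.95
tcp_pos: [0.5112, -0.0333, 0.21]
eef_rot: [179.9, -0.0, -74.3]
contact_force: [0.4, 0.9, 0.1]
gripper_width: 0.0004
```

>>> {"op": "step_arm", "data": {"increments": [{"tx": 0, "ty": 0, "tz": -2, "ax": 0, "ay": 0, "az": 0, "claw": -1}, {"tx": 0, "ty": 0, "tz": 0, "ax": 0, "ay": 0, "az": 0, "claw": -1}]}}

```text
time_s: 11.15
tcp_pos: [0.5114, -0.0333, 0.2083]
eef_rot: [180.0, -0.0, -74.3]
contact_force: [0.5, 1.0, -0.6]
gripper_width: 0.0009
```

>>> {"op": "step_arm", "data": {"increments": [{"tx": 0, "ty": 0, "tz": -2, "ax": 0, "ay": 0, "az": 0, "claw": -1}, {"tx": 0, "ty": 0, "tz": 0, "ax": 0, "ay": 0, "az": 0, "claw": -1}]}}

```text
time_s: 11.35
tcp_pos: [0.5116, -0.0333, 0.2079]
eef_rot: [-180.0, -0.0, -74.3]
contact_force: [-4.5, 1.0, 12.4]
gripper_width: 0.0006
```

>>> {"op": "step_arm", "data": {"increments": [{"tx": 0, "ty": 0, "tz": -2, "ax": 0, "ay": 0, "az": 0, "claw": -1}, {"tx": 0, "ty": 0, "tz": 0, "ax": 0, "ay": 0, "az": 0, "claw": -1}]}}

```text
time_s: 11.55
tcp_pos: [0.5117, -0.0331, 0.2074]
eef_rot: [-179.9, -0.0, -74.2]
contact_force: [-10.0, 4.8, 23.6]
gripper_width: 0.0003
```

The nose is at its stop (tip about 0.189). I'll lift, move away and verify.

>>> {"op": "step_arm", "data": {"increments": [{"tx": 0, "ty": 0, "tz": 10, "ax": 0, "ay": 0, "az": 0, "claw": -1}, {"tx": 0, "ty": 0, "tz": 35, "ax": 0, "ay": 0, "az": 0, "claw": -1}, {"tx": 0, "ty": 0, "tz": 45, "ax": 0, "ay": 0, "az": 0, "claw": -1}, {"tx": 0, "ty": 0, "tz": 40, "ax": 0, "ay": 0, "az": 0, "claw": -1}, {"tx": -15, "ty": 36, "tz": 0, "ax": 0, "ay": 0, "az": 0, "claw": -1}, {"tx": -15, "ty": 36, "tz": 0, "ax": 0, "ay": 0, "az": 0, "claw": -1}, {"tx": -15, "ty": 36, "tz": 0, "ax": 0, "ay": 0, "az": 2, "claw": -1}, {"tx": -15, "ty": 36, "tz": 0, "ax": 0, "ay": 0, "az": 4, "claw": -1}, {"tx": -15, "ty": 36, "tz": 0, "ax": 0, "ay": 0, "az": 4, "claw": -1}, {"tx": -15, "ty": 36, "tz": 0, "ax": 0, "ay": 0, "az": 4, "claw": -1}, {"tx": -15, "ty": 36, "tz": 0, "ax": 0, "ay": 0, "az": 4, "claw": -1}, {"tx": -15, "ty": 36, "tz": 0, "ax": 0, "ay": 0, "az": 4, "claw": -1}]}}

```text
time_s: 12.75
tcp_pos: [0.3906, 0.256, 0.3347]
eef_rot: [-180.0, -0.0, -52.1]
contact_force: [0.9, 0.1, 0.4]
gripper_width: 0.0005
```

>>> {"op": "step_arm", "data": {"increments": [{"tx": -10, "ty": 36, "tz": 0, "ax": 0, "ay": 0, "az": 4, "claw": -1}, {"tx": -10, "ty": 36, "tz": 0, "ax": 0, "ay": 0, "az": 4, "claw": -1}, {"tx": -10, "ty": 36, "tz": 0, "ax": 0, "ay": 0, "az": 4, "claw": -1}, {"tx": -10, "ty": 36, "tz": 0, "ax": 0, "ay": 0, "az": 4, "claw": -1}, {"tx": 0, "ty": 36, "tz": 0, "ax": 0, "ay": 0, "az": 4, "claw": -1}, {"tx": 0, "ty": 36, "tz": 0, "ax": 0, "ay": 0, "az": 4, "claw": -1}, {"tx": 0, "ty": 0, "tz": 0, "ax": 0, "ay": 0, "az": 0, "claw": -1}, {"tx": 0, "ty": 0, "tz": 0, "ax": 0, "ay": 0, "az": 0, "claw": -1}, {"tx": 0, "ty": 0, "tz": 0, "ax": 0, "ay": 0, "az": 0, "claw": -1}]}}

```text
time_s: 13.65
tcp_pos: [0.3516, 0.4702, 0.3344]
eef_rot: [180.0, -0.0, -28.3]
contact_force: [-0.7, 0.2, -0.1]
gripper_width: 0.0003
```

```bash
python3 - <<'E'
from plant import r,optics
import cv2
from h import *
b=optics.capture("side")["image"][160:330,215:365]
c=optics.capture("top");W=cloud(c)
cv2.imwrite("pics/s4.png",cv2.hconcat([cv2.resize(b,(330,374),interpolation=2),cv2.resize(c["image"][225:340,225:380],(465,374),interpolation=2)]))
s=r.get_state();print(s["tcp_pos"],s["contact_force"],s["time_s"])
o=np.array([.5065,-.0125]);ex=np.array([-.2737,.9618]);ey=np.array([-.9618,-.2737])
X=(W[...,:2]-o)@ex;Y=(W[...,:2]-o)@ey
for x in np.arange(-.17,.19,.01):
    m=(abs(X-x)<.005)&(abs(Y)<.012)&(W[...,2]<.3);print(round(x,3),np.nanpercentile(W[m][:,2],80).round(3) if m.any() else 0,end="; ")
c0=np.load("top0.npz");d=np.abs(c["image"].astype(int)-c0["image"]).max(-1)
for n,(u,v) in dict(A=(247,245),B=(303,237),drop=(313,323)).items(): print(n,d[v-8:v+8,u-8:u+8].mean())
E
```

```text
[0.35170396 0.47002824 0.33496834] [-0.07271979  0.19443248 -0.10173617] 13.75
-0.17 0.19; -0.16 0.191; -0.15 0.191; -0.14 0.189; -0.13 0.19; -0.12 0.186; -0.11 0.186; -0.1 0.187; -0.09 0.185; -0.08 0.186; -0.07 0.184; -0.06 0.185; -0.05 0.185; -0.04 0.187; -0.03 0.19; -0.02 0.19; -0.01 0.191; 0.0 0.184; 0.01 0.166; 0.02 0.158; 0.03 0.147; 0.04 0.121; 0.05 0.123; 0.06 0.122; 0.07 0.123; 0.08 0.124; 0.09 0.124; 0.1 0.124; 0.11 0.124; 0.12 0.124; 0.13 0.124; 0.14 0.124; 0.15 0.125; 0.16 0.125; 0.17 0.125; 0.18 0.123; A 1.21484375
B 1.1015625
drop 1.42578125
```

View pics/s4.png

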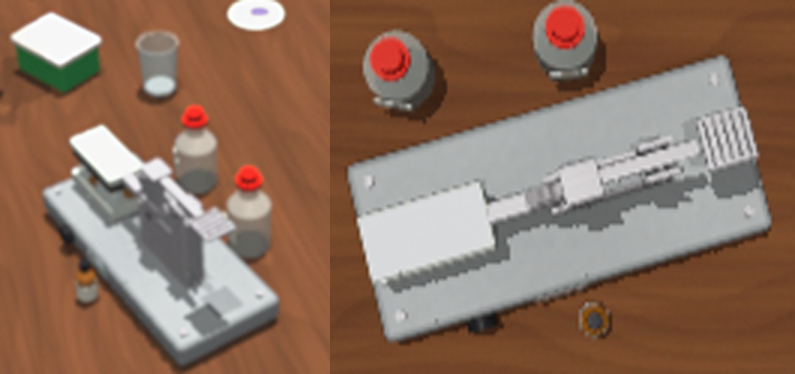

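The picture shows the arm level over the vials, the pawl level, and the bottles where they were. I'll hand it in.

```bash
python3 -c "
from plant import r
print(r.close_job())"
```

```text
the job is handed in; nothing more can be done
None
```

The vial shaker is ready to run, and the job was handed in at about 13.8 s on the robot's clock. With closed fingertips I did the three steps in the order asked:

1. **Tab:** I pressed it down to its stop. Depth readings afterwards put the nose at about 212 mm and the tab at about 172 mm, so the pawl was clear of the teeth.
2. **Hold-down arm:** I pushed it down to its stop, at about 4 N along the way. Force rose to about 37 N at the stop with the plate's upper face at 123 mm.
3. **Nose:** I pressed it down to its stop at about 189 mm, then moved the robot well clear.

The last checks agreed with this:
- **Plate:** level, at 121–125 mm along its length.
- **Pawl:** nose and tab both at about 190 mm, so the pawl is back in the teeth.
- **Bottles and dropper:** unchanged from the first image.
- **Robot:** touching nothing.

I did not test the lock by pulling on the arm, since you asked that it not be raised. No check failed. The first two move calls were refused because their rows left out some fields, and they moved nothing. Contact force read near zero for the last few millimetres of the arm and nose presses, but both then met a firm stop at the expected height.

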